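Hang the section markers on the wine racks

TASK

Hang each coloured section marker astride the sign rail of the wine rack whose bottles have necks of the same colour: red on the red rack, yellow on the yellow rack. Lower each marker onto the rail rather than dropping it, so that it straddles the rail, sits fully down and upright on it between the posts, and let go. Do not knock over or shift the cork cup, the wine glasses or the standing bottle.

Things in the scene. Friction and masses are not known exactly. Their poses are not given: they have to be found in the camera images.
- rack_red: Fixed steel wine rack, two bottles lying on it, red foil on the necks (towards the robot) and a red label band. Origin on the counter under the middle of its sign rail; x along the bottles, neck to base, y along the rail, z up. Bottles at y = -68 and 68 mm; bodies x 16 to 240 mm, top z 119; necks x -66 to 30, top z 96. Foot runners x -50 to 250, y -150 to 150 mm.
- rack_red_rail (a point): Middle of the flat top face of the red rack's sign rail, 200 mm above the counter; axes as the rack's. The rail is a straight level bar, 18 mm thick (x), 30 mm deep (z), 300 mm long (y), on an 18 mm post under it at y = -140 and 140 mm. Nothing stands above it.
- rack_yellow: Fixed steel wine rack, two bottles lying on it, yellow foil on the necks (towards the robot) and a yellow label band. Origin on the counter under the middle of its sign rail; x along the bottles, neck to base, y along the rail, z up. Bottles at y = -68 and 68 mm; bodies x 16 to 240 mm, top z 119; necks x -66 to 30, top z 96. Foot runners x -50 to 250, y -150 to 150 mm.
- rack_yellow_rail (a point): Middle of the flat top face of the yellow rack's sign rail, 200 mm above the counter; axes as the rack's. The rail is a straight level bar, 18 mm thick (x), 30 mm deep (z), 300 mm long (y), on an 18 mm post under it at y = -140 and 140 mm. Nothing stands above it.
- marker_red: Loose red marker: rigid metal saddle (upside-down U, ends open), white stripe on each leaf, 0.2 kg. Outside 42 mm (own x) x 110 (own y, along the fold) x 75 high, walls 4 mm, slot 34 wide, 71 deep. Starts upright on the counter on its two leaves. Origin: middle of its foot (plane of the leaves' lower edges); z up. Same either way round. Can be pinched across the 42 mm from above.
- marker_red_seat (a point): Middle of the underside of the red marker's top, inside the slot: the face that rests on the rail; 71 mm above the marker's origin, axes as the marker's.
- marker_yellow: Loose yellow marker: rigid metal saddle (upside-down U, ends open), white stripe on each leaf, 0.2 kg. Outside 42 mm (own x) x 110 (own y, along the fold) x 75 high, walls 4 mm, slot 34 wide, 71 deep. Starts upright on the counter on its two leaves. Origin: middle of its foot (plane of the leaves' lower edges); z up. Same either way round. Can be pinched across the 42 mm from above.
- marker_yellow_seat (a point): Middle of the underside of the yellow marker's top, inside the slot: the face that rests on the rail; 71 mm above the marker's origin, axes as the marker's.
- cork_cup: Loose small steel cup of corks, 58 mm across, 82 mm high with its corks, standing between the two markers. Origin at its foot. To be left alone.
- glass_a: Loose stemmed wine glass, 76 mm across, 175 mm high, at the left side. Origin at its foot. To be left alone.
- glass_b: A second such wine glass, 76 mm across, 175 mm high, at the left side. Origin at its foot. To be left alone.
- port: Loose standing bottle, 68 mm across, 210 mm high, at the right side. Origin at its foot. To be left alone.
Mind the look-alikes: they are no part of the job. Of the things like the marker_yellow, leave any that is turquoise; of the rest the smaller one is meant.

How it is judged:
By the outcome, as a careful person would: the job done as asked, in the order asked, and still so for the second after the job is handed in, with the robot touching nothing.
It also fails if it takes over 58 s, if anything falls off the work surface, if the arm or the gripper's body presses on something with over 40 N, if the wrist force passes 120 N, or if a joint passes its speed limit or range.

ROBOT

A 6-joint arm with a two-finger parallel gripper is mounted at the origin on the work surface. World frame = base frame: x ahead of the robot, y to its left, z up, the work surface at z = 0. Lengths are in m, angles in rad, forces in N, time in s.
With the tool pointing down it reaches from about 0.275 to 0.875 m from the base axis. Payload 12.5 kg.
Tool frame: the origin (TCP) lies at the very end of the fingers, on their centre line; the grasp point (between the pads) lies manip.tcp_to_grasp behind it (manip.tcp_to_grasp is the distance from the TCP to the grasp point, in m); z points along the fingers, y is the line along which they close (so a half turn about z gives the same grasp; the last joint's range is limited). The gripper opens to 85 mm and grips with 20 to 120 N. Pads are 22 mm wide; open, the fingers measure 114 mm over their backs; the gripper's body (76 mm by 85 mm) begins 54 mm behind the grasp point. The pads swing forward as they close: fully open they stand 13 mm farther back than shut.
Start: joints at [-1.388, 0.351, 1.652, -0, 1.139, -0.085], TCP at [0.146, -0.53, 0.205] pointing down, gripper open.
Joint ranges: [-2.75, 2.75], [-0.79, 2.1], [0.01, 2.65], [-1.57, 4.71], [0.07, 3.14], [-2.87, 2.87]. Speed limits (rad/s): [2.22, 2.22, 2.79, 3.14, 3.14, 3.14].

INTERFACE

Orientations are given as a unit quaternion [w, x, y, z].
In Python, from workcell import manip, fingers, solver, viewer, models gives the robot as it stands. Calls block until the motion is done:
- manip.movep(position, orientation): joint-space move of the TCP to a pose.
- manip.move_l(position, rotation=None, rate=0.15, force_limit=None): straight line of the TCP; rotation=None keeps the orientation; rate is the mean speed in m/s. With force_limit (N) it stops when the force on the tool has changed by that much, and returns True; else False.
- manip.set_joints(angles): joint-space move.
- fingers.release() and fingers.grasp(strength=None): open the fingers fully, or close them until they stop; strength is the grip in N (None keeps the last).
- manip.pause(seconds).
- solver.solve_ik(position, orientation): joint angles nearest the present ones, or None.
- viewer.grab_frame(name): name is "scene" or "side" or "wrist"; returns the picture (400x640x3 uint8, red, green, blue); there is no depth.
- viewer.camera_model(name): a dict with "fov_y" (degrees; the focal length in pixels is half the picture's height over the tangent of half this angle, whatever the lens; pixels are square), "cx", "cy" (the principal point, pixels), "R" (3x3) and "t" (3): a world point X has camera coordinates R X + t. Camera axes: x right, y down, z forward; pixel columns grow to the right and rows downward; lengths in m; the calibration is good to about 2 mm. The wrist camera is an equidistant fisheye: a pixel r from the principal point sees the ray r / f radians off the axis. A picture is of the moment at which its call begins: read the wrist's pose just before it. camera_model takes no time and is no camera call; for the wrist camera it gives the pose at the moment of the call.
A pose or a line that the arm cannot do raises manip.IKError and nothing moves.
- manip.job_done(): hands the job in; it is judged then, once.
Trained networks look in the newest picture that a camera, given by its name, has taken for a name from the list of things; names that differ only in an ending like _2 or _b are one class to them, and where a whole thing is asked for, a point or a joint stands for the part that bears it (a point fixed in the world has none). Each returns a list of dicts, best first, with "confidence" (0 to 1); they miss things now and then, are a little off and sometimes report something else, mostly with a low value. They report only what shows in the picture. A call takes as long as a camera call. They do not tell look-alikes from the thing itself.
- models.masks_of(name, camera): "region" (400x640 bool, what is visible of it) and "uv" ([column, row] in pixels, amid what is visible of it).
Readings, each from a call of its own:
- manip.read_time(): time.
- manip.read_qpos(): joint angles.
- manip.read_qvel(): joint speeds.
- manip.read_tau(): joint torques, N m.
- manip.read_tcp_pos(): TCP position.
- manip.read_eef_rot(): TCP orientation.
- manip.read_force(): force on the tool from outside, world axes, zero at the start.
- manip.read_ft_torque(): the same for the moment, N m.
- manip.read_gripper_width(): opening from 0.0 (shut) to 1.0 (fully open).
- manip.read_gripper_force(): force on a finger pad.
Only numpy, scipy, OpenCV 4.12 (cv2) and the standard library are available. Lean on these libraries where they do the work, as an engineer would, in place of code of your own. Each camera call takes 0.05 s, during which the arm holds its last target. There are 200 camera calls.

## Working session

There is one attempt and no reset: what is moved stays moved. The work goes in short steps, each a Python script; the robot and the scene stay as the last script left them, time stands still between calls to the robot, and variables do not carry over. Pictures are saved under pics/ and viewed, at most 10 in all, crops included, and the job is handed in when it is done.

```bash
mkdir -p pics; ls
python3 - <<'E'
from workcell import manip,viewer,models
import cv2,numpy as np
for c in("scene","side"):
    f=viewer.grab_frame(c); cv2.imwrite(f"pics/{c}0.png",f[...,::-1]); 
    m=viewer.camera_model(c); print(c,m["fov_y"],m["cx"],m["cy"],(-np.array(m["R"]).T@m["t"]).round(3),np.array(m["R"])[2].round(2))
    for n in("marker_red","marker_yellow","rack_red","rack_yellow","cork_cup"):
        for d in models.masks_of(n,c): print(n,round(d["confidence"],2),np.round(d["uv"]),d["region"].sum())
print(manip.tcp_to_grasp,manip.read_time(),manip.read_eef_rot())
E
```

```text
pics
scene 53.50005012087503 320.67405739474833 200.0146162006234 [ 1.277 -0.595  1.085] [-0.58  0.43 -0.69]
marker_yellow 0.92 [270. 205.] 389
marker_yellow 0.63 [163. 244.] 1825
marker_yellow 0.56 [254. 238.] 799
marker_yellow 0.21 [314. 294.] 7615
rack_red 0.74 [311. 290.] 7483
rack_yellow 0.8 [423. 237.] 5880
cork_cup 0.73 [309. 206.] 287
side 49.96879607493041 322.1685848446983 197.70073951017963 [0.246 0.85  1.105] [ 0.18 -0.67 -0.72]
marker_red 0.67 [317. 277.] 950
marker_red 0.25 [267. 173.] 4764
marker_yellow 0.91 [403. 133.] 868
marker_yellow 0.76 [376. 212.] 712
marker_yellow 0.63 [361. 179.] 410
rack_red 0.76 [269. 171.] 4741
rack_yellow 0.97 [215. 268.] 7437
cork_cup 0.94 [348. 233.] 334
0.0187 0.6 [ 8.78424551e-06  9.91046374e-01  1.33518106e-01 -3.33229644e-06]
```

View pics/scene0.png

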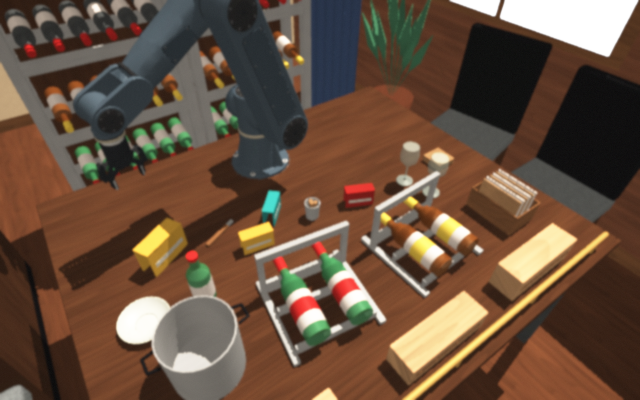

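View pics/side0.png

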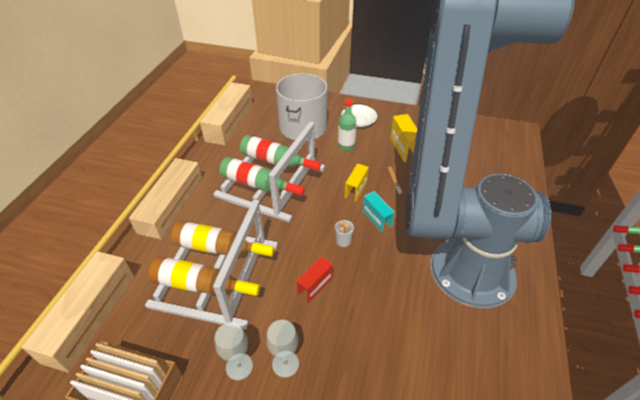

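The scene view shows the red marker at (359,196), the small yellow at (256,238) and the large yellow decoy at (163,245). The turquoise decoy is at (271,207) and the cup at (312,208). The red rail runs (257,252)-(349,228) and the yellow (374,210)-(439,177). In the side view, red is at (315,279), small yellow at (357,182), and the rails run (273,182)-(313,127) and (222,290)-(260,207).

```bash
cat > h.py <<'E'
import numpy as np,cv2
from scipy.optimize import minimize
from workcell import manip,fingers,solver,viewer,models
def cam(c):
    m=viewer.camera_model(c); m["R"]=np.array(m["R"]);m["t"]=np.array(m["t"]);m["f"]=200/np.tan(np.radians(m["fov_y"])/2);m["fish"]=c=="wrist";return m
def proj(m,X):
    p=np.atleast_2d(X)@m["R"].T+m["t"]
    if m["fish"]:
        rho=np.hypot(p[:,0],p[:,1]);th=np.arctan2(rho,p[:,2]);s=m["f"]*th/np.maximum(rho,1e-9)
    else: s=m["f"]/p[:,2]
    return p[:,:2]*s[:,None]+[m["cx"],m["cy"]]
def toplane(m,uv,z):
    d=(np.array(uv,float)-[m["cx"],m["cy"]])/m["f"]
    if m["fish"]:
        r=np.linalg.norm(d);v=np.r_[d/max(r,1e-9)*np.sin(r),np.cos(r)]
    else: v=np.r_[d,1]
    o=-m["R"].T@m["t"];v=m["R"].T@v
    return (o+v*(z-o[2])/v[2])[:2]
def colmask(img,col,uv,rad=40):
    h=cv2.cvtColor(img,cv2.COLOR_RGB2HSV).astype(int);H,S,V=h[...,0],h[...,1],h[...,2]
    b=((H<6)|(H>174))&(S>170)&(V>70) if col=="red" else (H>18)&(H<34)&(S>150)&(V>80)
    yy,xx=np.mgrid[:400,:640];b&=(np.hypot(xx-uv[0],yy-uv[1])<rad)
    n,l,s,_=cv2.connectedComponentsWithStats(b.astype(np.uint8))
    k=[i for i in range(1,n) if s[i,4]>15]
    pts=np.argwhere(np.isin(l,k))[:,::-1].astype(np.int32)
    o=np.zeros((400,640),np.uint8);cv2.fillConvexPoly(o,cv2.convexHull(pts),1);return o
def box(x,y,a,sx=.042,sy=.11,sz=.075,z0=0):
    c,s=np.cos(a),np.sin(a)
    return np.array([[x+c*i*sx/2-s*j*sy/2,y+s*i*sx/2+c*j*sy/2,k] for i in(-1,1) for j in(-1,1) for k in(z0,z0+sz)])
def fit(views,x0):  # views: [(cam,mask)]
    def cost(p):
        t=0
        for m,k in views:
            o=np.zeros((1600,2560),np.uint8)
            q=cv2.convexHull((proj(m,box(*p))*4+1.5).astype(np.float32)).round().astype(np.int32)
            cv2.fillConvexPoly(o,q,1);o=cv2.resize(o.astype(np.float32),(640,400),interpolation=cv2.INTER_AREA)
            t+=1-np.minimum(o,k).sum()/np.maximum(o,k).sum()
        return t/len(views)
    best=None
    for a in np.arange(0,np.pi,np.pi/6):
        s=[[*x0[:2],a]];s+=[[x0[0]+.02,x0[1],a],[x0[0],x0[1]+.02,a],[*x0[:2],a+.3]]
        r=minimize(cost,s[0],method="Nelder-Mead",options=dict(initial_simplex=s,xatol=3e-4,fatol=1e-4,maxiter=90))
        if best is None or r.fun<best.fun:best=r
    return best.x,best.fun
E
cat > a.py <<'E'
from h import *
im={c:cv2.imread(f"pics/{c}0.png")[...,::-1].copy() for c in("scene","side")};C={c:cam(c) for c in im}
S={"red":dict(scene=(359,196),side=(315,279)),"yellow":dict(scene=(256,238),side=(357,182))}
for k,v in S.items():
    vs=[(C[c],colmask(im[c],k,v[c],28)) for c in im]
    x0=np.mean([toplane(C[c],v[c],.05) for c in im],0)
    print(k,x0,fit(vs,x0),[b.sum() for _,b in vs])
for k,v in {"red":dict(scene=[(257,252),(349,228)],side=[(273,182),(313,127)]),"yellow":dict(scene=[(374,210),(439,177)],side=[(222,290),(260,207)])}.items():
    for c in im: print(k,c,[toplane(C[c],u,.2).round(3) for u in v[c]])
for k,u,z in(("cup",(312,208),.04),("port_foot",(203,290),0),):print(k,toplane(C["scene"],u,z))
print("glasses",[toplane(C["side"],u,0) for u in((238,366),(286,363))],"cup",toplane(C["side"],(344,233),.04),"port",toplane(C["side"],(347,145),0))
E
python3 a.py
```

```text
red [0.45742366 0.18296491] (array([0.45001507, 0.18433636, 2.70267348]), np.float64(0.08767732977867126)) [np.uint64(710), np.uint64(953)]
yellow [ 0.4230531  -0.24248469] (array([ 0.42029222, -0.24428805,  2.94885827]), np.float64(0.09033539891242981)) [np.uint64(803), np.uint64(642)]
red scene [array([ 0.602, -0.321]), array([ 0.678, -0.05 ])]
red side [array([ 0.636, -0.014]), array([ 0.596, -0.31 ])]
yellow scene [array([0.663, 0.062]), array([0.669, 0.353])]
yellow side [array([0.626, 0.374]), array([0.636, 0.094])]
cup [ 0.41234287 -0.00293428]
port_foot [ 0.48705996 -0.47474286]
glasses [array([0.57427749, 0.4666249 ]), array([0.4569566 , 0.42590548])] cup [ 0.40636176 -0.00655315] port [ 0.50701911 -0.48830147]
```

```bash
cat >> h.py <<'E'
def down(psi): return np.array([0,np.cos(psi/2),np.sin(psi/2),0])
def psis(a,pos):  # tool yaw closing along angle a, with smallest |j6|
    c=[]
    for p in(a+np.pi/2,a-np.pi/2,a-1.5*np.pi):
        q=solver.solve_ik(pos,down(p))
        if q is not None:c.append((abs(q[5]),p))
    return min(c)[1]
E
python3 - <<'E'
from h import *
for nm,(x,y,a) in dict(y=(.42,-.244,2.949),r=(.45,.184,2.703)).items():
    P=[x,y,.26];p=psis(a,P);manip.movep(P,down(p));m=cam("wrist")
    f=viewer.grab_frame("wrist");cv2.imwrite(f"pics/w_{nm}.png",f[...,::-1]);np.save(f"pics/w_{nm}.npy",m,allow_pickle=True)
    print(nm,p,manip.read_qpos(),manip.read_time(),-m["R"].T@m["t"],m["R"][2],m["f"])
    print(proj(m,[x,y,.0375]))
E
```

```text
y 1.3782036732051033 [-6.23818191e-01  1.77178097e-01  1.74115065e+00 -1.64346972e-04
  1.22355275e+00 -4.29364307e-01] 2.1333 [ 0.43485848 -0.16423406  0.42961534] [-0.06258104 -0.31709917 -0.94632538] 309.70691628693146
[[322.2774965  161.41305676]]
r 1.1322036732051033 [ 2.90686884e-01  1.77588273e-01  1.74018797e+00 -1.46273615e-04
  1.22386069e+00  7.30399614e-01] 3.7667 [0.48480125 0.25740425 0.42974391] [-0.13747047 -0.29262178 -0.94629507] 309.70691628693146
[[321.34842608 161.44042001]]
```

View pics/w_y.png

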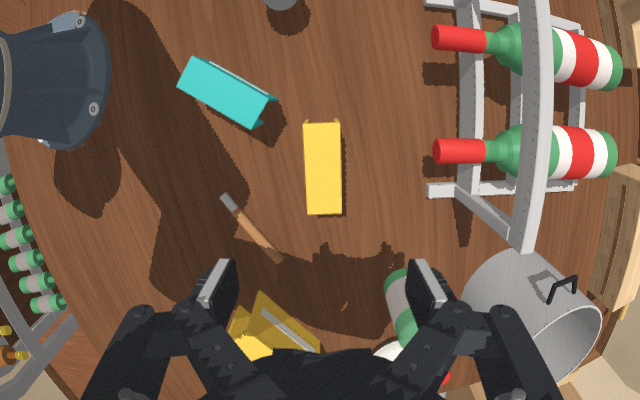

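View pics/w_r.png

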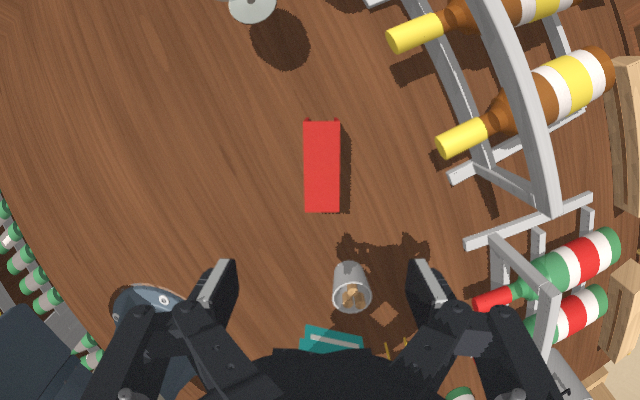

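Wrist views: the yellow marker top is at (322,168), with the turquoise decoy clear of it at (228,92). The red marker top is at (321,166). Both estimates are good. Now I'll look at each rail from above.

Run:
```python
from h import *
for nm,x,y in(("y",.42,-.244),("r",.45,.184)):
    m=np.load(f"pics/w_{nm}.npy",allow_pickle=True).item();im=cv2.imread(f"pics/w_{nm}.png")[...,::-1].copy()
    print(nm,fit([(m,colmask(im,"red" if nm=="r" else "yellow",(322,167),62))],(x,y)))
for nm,P,psi in(("ry",[.645,.15,.36],np.pi/2),("rr",[.62,-.24,.36],np.pi/2-.2)):
    manip.movep(P,down(psi));m=cam("wrist")
    f=viewer.grab_frame("wrist");cv2.imwrite(f"pics/w_{nm}.png",f[...,::-1]);np.save(f"pics/w_{nm}.npy",m,allow_pickle=True)
print(manip.read_time())
```

```text
y (array([ 0.41983043, -0.2466502 ,  2.98516344]), np.float64(0.055441856384277344))
r (array([0.44985054, 0.1832099 , 2.7035086 ]), np.float64(0.037852942943573))
6.2083
```

View pics/w_ry.png

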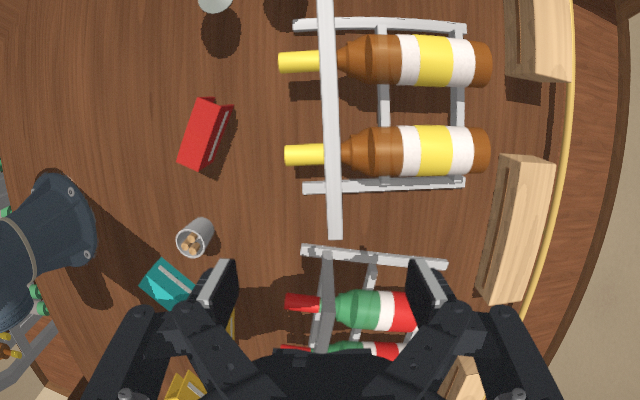

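View pics/w_rr.png

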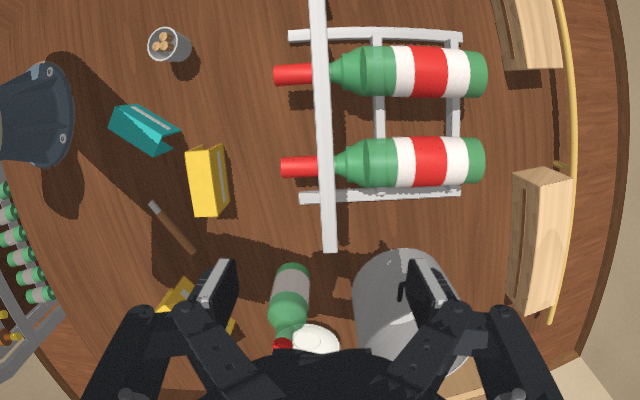

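Yellow rail top: near end at (336,239), running up to (325,0). Red rail: near end at (331,251), running up to (318,0).

Run:
```python
from h import *
for nm,e,t in(("ry",(336,239),(325,0)),("rr",(331,251),(318,0))):
    m=np.load(f"pics/w_{nm}.npy",allow_pickle=True).item();im=cv2.imread(f"pics/w_{nm}.png")[...,::-1].copy()
    h=cv2.cvtColor(im,cv2.COLOR_RGB2HSV);g=(h[...,1]<50)&(h[...,2]>120)
    L=[];W=[]
    for r in [50,60,90,100,110,120,130,e[1]-45,e[1]-35,e[1]-25,e[1]-15,e[1]-8]:
        c0=int(t[0]+(e[0]-t[0])*r/e[1]);
        a=b=c0
        while g[r,a-1]:a-=1
        while g[r,b+1]:b+=1
        A,B=toplane(m,(a-.5,r),.2),toplane(m,(b+.5,r),.2)
        if b-a<22:L.append((A+B)/2);W.append(np.linalg.norm(A-B).round(4))
    L=np.array(L);k=np.polyfit(L[:,1],L[:,0],1);res=L[:,0]-np.polyval(k,L[:,1])
    col=g[:,e[0]-1];r=e[1]-10
    while col[r+1]:r+=1
    E=toplane(m,(e[0],r+.5),.2)
    d=np.array([k[0],1])/np.hypot(k[0],1)
    E[0]=np.polyval(k,E[1]);print(nm,"yaw",-np.arctan(k[0]),"end",r,E,"centre",E+.15*d,"res",res.round(4),W)
```

```text
ry yaw 0.04760688338970388 end 239 [0.65914081 0.07040903] centre [0.65200247 0.22023908] res [ 0.      0.      0.      0.0001  0.0001 -0.0004  0.0002 -0.0005 -0.0003
  0.0004 -0.      0.0003] [np.float64(0.0176), np.float64(0.0166), np.float64(0.0177), np.float64(0.0188), np.float64(0.0178), np.float64(0.0179), np.float64(0.018), np.float64(0.019), np.float64(0.0181), np.float64(0.0183), np.float64(0.0185), np.float64(0.0175)]
rr yaw -0.14281622035132255 end 252 [ 0.61050171 -0.33653116] centre [ 0.6318514 -0.1880583] res [-0.     -0.0001  0.0002 -0.0004  0.0001 -0.      0.0005 -0.0001 -0.0002
  0.0004 -0.0002 -0.    ] [np.float64(0.0176), np.float64(0.0187), np.float64(0.0188), np.float64(0.0188), np.float64(0.0189), np.float64(0.018), np.float64(0.0181), np.float64(0.0181), np.float64(0.0195), np.float64(0.0174), np.float64(0.0177), np.float64(0.019)]
```

```bash
cat >> h.py <<'E'
def pick(x,y,a):
    p=a-np.pi/2
    manip.movep([x,y,.15],down(p));manip.move_l([x,y,.026],rate=.12)
    fingers.grasp(35);print("width",manip.read_gripper_width()*.085)
    manip.move_l([x,y,.30],rate=.2);print("width",manip.read_gripper_width()*.085,manip.read_force(),manip.read_time())
def hang(x,y,a):
    p=a+np.pi/2
    manip.movep([x,y,.30],down(p))
    s=manip.move_l([x,y,.165],rate=.1,force_limit=12)
    if not s: s=manip.move_l([x,y,.147],rate=.02,force_limit=6)
    print("contact",s,manip.read_tcp_pos(),manip.read_force(),manip.read_time())
E
python3 - <<'E'
from h import *
pick(.4499,.1832,2.7035);hang(.6319,-.1881,-.1428)
f=viewer.grab_frame("wrist");cv2.imwrite("pics/h1.png",f[...,::-1])
f=viewer.grab_frame("scene");cv2.imwrite("pics/h1s.png",cv2.resize(f[170:330,200:420,::-1],None,fx=3,fy=3))
E
```

```text
width 0.04087657570412383
width 0.0411356777274876 [ 0.14914084  0.28384683 -1.88621536] 11.2083
contact True [ 0.63188044 -0.18810792  0.15539584] [-1.6608442   0.37453435  4.32738254] 14.8
```

View pics/h1s.png

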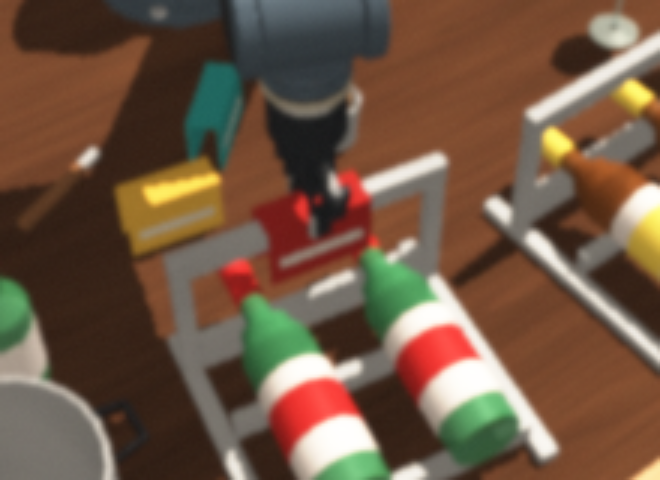

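The crop shows the red marker astride the red rail at about (315,230), and contact came at the expected height. Releasing it and moving on to yellow.

Run:
```python
from h import *
fingers.release();manip.move_l([.6319,-.1881,.30],rate=.15)
manip.movep([.42,-.2465,.26],down(2.985-np.pi/2))
m=cam("wrist");im=viewer.grab_frame("wrist")
r,c=fit([(m,colmask(im,"yellow",(322,167),62))],(.42,-.2465));print(r,c)
if c<.08 and np.hypot(r[0]-.4198,r[1]+.2467)<.006:
    pick(r[0],r[1],2.985);hang(.652,.2202,.0476)
f=viewer.grab_frame("scene");cv2.imwrite("pics/h2s.png",cv2.resize(f[140:330,200:480,::-1],None,fx=2.8,fy=2.8))
```

```text
[ 0.41976729 -0.24636367 -0.15785344] 0.05526465177536011
width 0.041148109571087
width 0.040997389132534846 [ 0.40805884 -0.4106826  -1.77139943] 21.1583
contact True [0.65197919 0.22021944 0.15526588] [0.14561104 0.39031912 4.2386818 ] 25.1083
```

View pics/h2s.png

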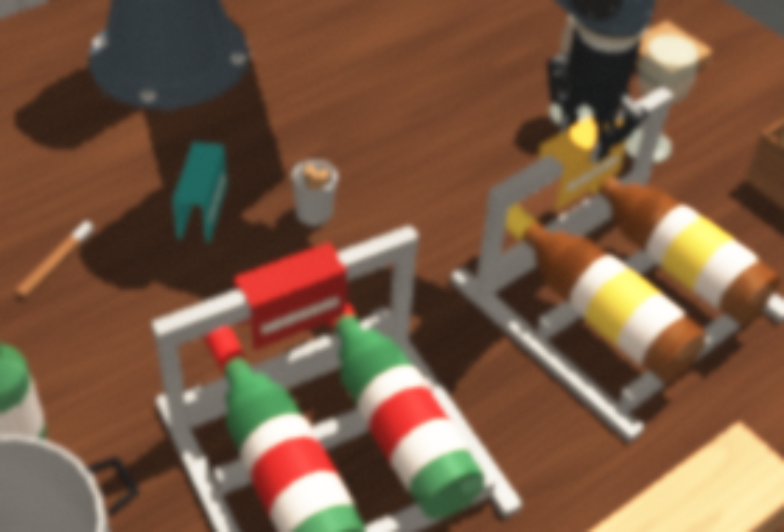

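The picture shows the red marker hanging level at (293,290) and the yellow astride its rail at (585,160), with the cup undisturbed. Releasing, backing off and taking one last look.

Run:
```python
from h import *
fingers.release();manip.move_l([.652,.2202,.30],rate=.15);manip.movep([.45,.05,.35],down(np.pi/2))
f=viewer.grab_frame("side");cv2.imwrite("pics/end.png",f[...,::-1]);print(manip.read_time())
```

```text
27.8917
```

View pics/end.png

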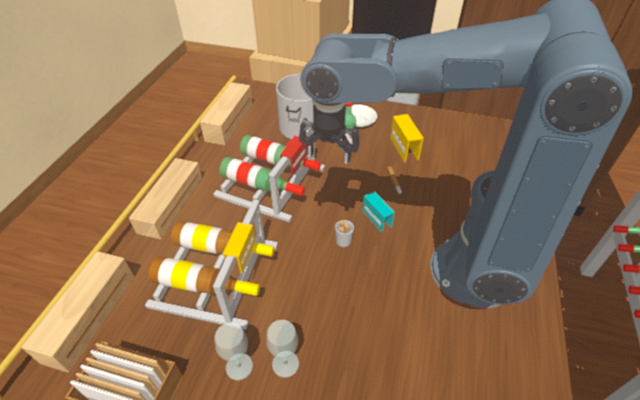

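The side view shows red at (293,155) and yellow at (238,247), both seated on their rails. The glasses and cup are where they were.

```bash
python3 -c "
from workcell import manip
print(manip.job_done())"
```

```text
the job is handed in; nothing more can be done
None
```

I hung the red marker on the red rack's rail and the yellow marker on the yellow rack's rail, both seated and released, and handed the job in after about 28 s of the 58 s; in the last pictures the cup and glasses had not moved, though the arm partly hid the standing bottle.

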